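# Step a washer's timer dial on by four clicks

## Robot

A 6-joint arm with a two-finger parallel gripper is mounted at the origin on the work surface. World frame = base frame: x ahead of the robot, y to its left, z up, the work surface at z = 0. Lengths are in m, angles in degrees, forces in N, time in s.
With the tool pointing down it reaches from about 0.325 to 0.9 m from the base axis. Payload 6.1 kg.
Tool frame: the origin (TCP) lies on the centre line of the jaws, within the pads' length; the fingertips stand 17 mm ahead of it and the grasp point (between the pads) lies 2 mm behind it; y points along the fingers, z is the direction in which the jaws open and shut, and the axes are right-handed (so a half turn about y gives the same grasp; the last joint's range is limited). The gripper opens to 87 mm and grips with 3 to 60 N. Pads are 19 mm wide; open, the fingers measure 117 mm over their backs; the gripper's body (75 mm by 190 mm) begins 51 mm behind the grasp point.
Start: joints at [-76.037, 12.628, 87.462, -0, 79.91, -7.225], TCP at [0.226, -0.583, 0.24] pointing down, gripper open.
Joint ranges: [-170.65, 170.65], [-52.31, 119.04], [5.05, 147.46], [-71.25, 251.25], [11.57, 151.72], [-153.62, 153.62]. Speed limits (degrees/s): [147.25, 147.25, 172.46, 180, 180, 180].

## Interface

Orientations are given as a 3x3 rotation matrix whose columns are the frame's x, y, z axes.
In Python, from plant import get_state, read_camera, sign_off gives the robot as it stands.
- The arm moves only by the shell command python3 -m creep 'ROWS' [OPENING]. ROWS is JSON, a list of rows, each an object of numbers: "x", "y", "z": the shift along the tool's x, y, z in mm; "spin": the turn about the tool's y in rad. In form: [{"x": .., "y": .., "z": .., "spin": ..}, ...]. A call has 1 to 8 rows; each row shifts and turns the commanded pose from where the row before left it, along the tool's axes as they then stand; what a row does not reach is not made up. A row lasts 1/8 s, in which the tool goes at most 62.5 mm and 10.7 degrees, less where a joint would pass 70% of its speed; a pose out of reach is approached as far as the arm can. A call with a gripper value outside its range is refused whole. OPENING is the finger opening in mm, from 0 to 87, set as the call begins (- or left out, the last holds). The fingers move at their own pace and stop on an object; the grip force is fixed at half the most. Time passes only in rows, so rows that do not move let the fingers close. It gives the time, the measured TCP pose, the force and the opening at its end, in the units of the state.
- get_state(): the state, without advancing time (a new reading comes with each control period).
- read_camera(name): name is "side" or "top" or "wrist"; returns a dict with "img" (420x560x3 uint8, red, green, blue), "range_z" (420x560 float32, m along the optical axis (not along the pixel's ray), 0 where there is no reading), "fov_y" (degrees; the focal length in pixels is half the picture's height over the tangent of half this angle, whatever the lens; pixels are square), "cx", "cy" (the principal point, pixels), "k1" (the pictures are not rectified: a ray, as slopes to the right and down, at radius r is drawn at 1 + k1 r^2 times it, then the intrinsics apply), "R" (3x3) and "t" (3): a world point X has camera coordinates R X + t. Camera axes: x right, y down, z forward; pixel columns grow to the right and rows downward; lengths in m; the calibration is good to about 2 mm. A picture is of the moment at which its call begins.
- sign_off(): hands the job in, once; it reports no verdict.
The state is a dict: "time": time; "qpos": joint angles; "joint_velocities": joint speeds; "joint_torque": joint torques, N m; "ee_pos": TCP position; "eef_rot": TCP orientation; "force": force on the tool from outside, world axes, zero at the start; "wrist_torque": the same for the moment, N m; "gripper_width": opening from 0.0 (shut) to 1.0 (fully open).
Only numpy, scipy, OpenCV 4.12 (cv2) and the standard library are available. Lean on these libraries where they do the work, as an engineer would, in place of code of your own. Each camera call takes 0.05 s, during which the arm holds its last target. There are 200 camera calls.

## Task

The washer console on the counter was stopped in mid-cycle and the knob of its big timer dial stands pulled out. Push that knob fully home, turn it clockwise until the graduated dial has gone on by exactly four clicks (the knob has a lot of play, so count the clicks of the dial, not the turn of the knob), and pull it straight out again until it snaps, so that the machine will resume at the right step. Do not turn the dial before the knob is home, do not force the knob hard against its stops, and leave the two small knobs and the loose parts around the console alone.

Things in the scene. Friction and masses are not known exactly. Their poses are not given: they have to be found in the camera images.
- console: White wedge-shaped washer control console, fixed, 180 mm deep (x) by 560 mm wide (y). Origin: middle of its underside; z up, x away from the robot's side. Its black fascia rises from 42 mm high at the front (-x) edge to 146 mm at the back: its normal leans 30 degrees from vertical towards -x. The timer dial is the big one, at y = -150 mm; two small bar knobs, 23 mm high, are at y = +10 and +125 mm.
- dial_centre (a point): Fixed point on the timer dial's axis, at the fascia's surface; z along the axis, out of and square to the fascia, x up the slope (12 o'clock, where a white index stands), y to the left. The dial is a grey graduated disc, 88 mm across, its top 6.5 mm above the fascia. Clockwise is as seen looking onto the fascia. The knob in its middle drives it by a dog with some 70 degrees of free play and starts anywhere in that play.
- dial_mark (a point): Outer end of the one long mark on the dial's disc, 40 mm from the axis, 6.5 mm above the fascia; turns with the dial; x points outward along the mark, z along the axis. 20 clicks a turn (18 degrees each); turned with the knob, the load grows from nothing to some 0.3 N m at half-way, then drops away as the dial jumps on to the next. At the start the mark is 0 to 4 clicks clockwise of 12 o'clock.
- knob_grip (a point): Grip point of the timer knob: a white upright bar 46 mm long (its x axis), 16 mm thick (its y axis, the way to pinch it), 32 mm high, on a disc 44 mm across, 3 mm thick, in the middle of the dial; z along the axis, out of the fascia. The point is on the axis, 10 mm below the bar's top and 21 mm above the disc; 42 mm above the fascia with the knob out (as at the start).
- stem (a joint): How far the timer knob stands out, m, along the axis: about 0.008 pulled out (as at the start), about 0 pushed home: that stop differs from timer to timer, between -0.0015 and 0.0015, and cannot be seen. Half-way it snaps over (some 5 to 10 N to get it going, either way); it ends on a firm stop and stays where it is put, in or out, also while it is turned.
- timer: The steel frame of the cam timer behind the fascia, out of sight, with the two stops for the knob's spindle; origin on the dial's axis at the fascia's surface, z out of the fascia.
- knob: The timer knob itself with its spindle; origin on the axis at the knob's underside (24 mm below the grip point), axes as the grip point's.
- water_knob (a joint): Turn of the small bar knob at y = +10 mm of the console, rad; leave it alone.
- load_knob (a joint): Turn of the small bar knob at y = +125 mm of the console, rad; leave it alone.
- screwdriver: Bystander: black-handled screwdriver, 190 mm, lying in front of the console (origin at its middle, on the counter).
- spare_knob: Bystander: loose white round knob, 38 mm across, 22 mm high, in front of the console.
- screw_tray: Bystander: open steel tray, 110 x 80 x 22 mm, right of the console's front.
- pulley: Bystander: aluminium belt pulley, 90 mm across, 28 mm high, right of the console.
- pump: Bystander: drain pump, 64 mm across, 85 mm high, left of the console.

How it is judged (in metres and radians):
On the way, in this order (a step that is already met when the one before it is completed fails the run):
1. the knob is pushed home on its stop, the dial still where it stood (value of joint stem below 0.0025 m and contact force between knob and timer above 1 N and distance of dial_mark from where it was at the start of the episode below 0.005 m), for 0.1 s.
2. with the knob in, the dial is four clicks further clockwise (value of joint stem below 0.0025 m and distance of dial_mark from where it was at the start of the episode between 0.043 and 0.051 m and y of dial_mark in the frame of console below -0.154 m), for 0.2 s.
At the end, for the whole second after the job is handed in: The dial stands four clicks clockwise of where it started (its mark moved 43 to 51 mm in a straight line and stands right of the axis; three clicks would be 36, five 57 mm), the knob is snapped out (over 6 mm of its 8 mm), and nothing is touched (value of joint stem above 0.006 m and distance of dial_mark from where it was at the start of the episode between 0.043 and 0.051 m and y of dial_mark in the frame of console below -0.154 m).
It fails at once if the knob is forced against a stop of the timer (its spindle presses on the timer frame with over 30 N, up to 8 N of it from the snap spring) (contact force between knob and timer above 30 N).
It fails at once if a small knob is turned (value of joint any of water_knob, load_knob above 0.15 rad or value of joint any of water_knob, load_knob below -0.15 rad).
It fails at once if a bystander is disturbed (moved over 20 mm) (distance of any of screwdriver, spare_knob, screw_tray, pulley, pump from where it was at the start of the episode above 0.02 m).
It also fails if it takes over 72 s, if anything falls off the work surface, if the arm or the gripper's body presses on something with over 40 N, if the wrist force passes 120 N, or if a joint passes its speed limit or range.

## Working session

There is one attempt and no reset: what is moved stays moved. The work goes in short steps, Python scripts to look and compute and a shell command to move; the robot and the scene stay as the last step left them, time stands still between calls to the robot, and variables do not carry over. Pictures are saved under pics/ and viewed, about 8 in all and at most 12, crops included, and the job is handed in when it is done.

```bash
ls; mkdir -p pics
cat > h.py <<'E'
import numpy as np, cv2, json
from plant import get_state, read_camera
def K(c):
    f=c["img"].shape[0]/2/np.tan(np.radians(c["fov_y"])/2); return f
def ray(c,u,v):
    f=K(c); d=np.array([(u-c["cx"])/f,(v-c["cy"])/f]); s=d.copy()
    for _ in range(30): s=d/(1+c["k1"]*(s@s))
    return s
def pt(c,u,v,z=None):
    s=ray(c,u,v)
    if z is None:
        z=np.median([a for a in c["range_z"][int(v)-1:int(v)+2,int(u)-1:int(u)+2].ravel() if a>0])
    return np.array(c["R"]).T@(np.array([s[0]*z,s[1]*z,z])-np.array(c["t"]))
def proj(c,X):
    p=np.array(c["R"])@X+np.array(c["t"]); s=p[:2]/p[2]; s=s*(1+c["k1"]*(s@s))
    return s*K(c)+[c["cx"],c["cy"]]
def campos(c): return -np.array(c["R"]).T@np.array(c["t"])
def dirw(c,u,v):
    s=ray(c,u,v); d=np.array(c["R"]).T@np.array([s[0],s[1],1]); return d/np.linalg.norm(d)
def save(c,n,box=None,k=1):
    i=c["img"][:,:,::-1]
    if box: i=i[box[1]:box[3],box[0]:box[2]]
    cv2.imwrite("pics/"+n,cv2.resize(i,None,fx=k,fy=k,interpolation=cv2.INTER_CUBIC))
E
python3 - <<'E'
from h import *
import pickle
s=get_state(); print(s)
cs={n:read_camera(n) for n in("side","top","wrist")}
pickle.dump(cs,open("c0.pkl","wb"))
for n,c in cs.items(): print(n,campos(c),c["fov_y"],c["cx"],c["cy"],c["k1"])
a=np.vstack([np.hstack([cs["top"]["img"],cs["side"]["img"]])])
cv2.imwrite("pics/a.png",cv2.resize(a[:,:,::-1],(800,300),interpolation=cv2.INTER_AREA))
save(cs["top"],"top.png",k=1.4)
E
```

```text
pics
{'time': 0.0, 'qpos': array([-7.60380481e+01,  1.26760649e+01,  8.75253455e+01, -1.13756558e-03,
        7.99088885e+01, -7.22620199e+00]), 'joint_velocities': array([-0.0980609 , -0.05395776,  0.03245391, -0.02076471,  0.02791676,
       -0.05833227]), 'joint_torque': array([-1.34685029e-04, -4.94608748e+01, -3.87376070e+01,  6.99724280e-02,
        5.72182168e-02, -1.59053079e-04]), 'ee_pos': array([ 0.22573225, -0.58219111,  0.23843219]), 'eef_rot': array([[-9.32397338e-01, -4.83447292e-04,  3.61434599e-01],
       [-3.61434854e-01,  1.86348612e-03, -9.32395503e-01],
       [-2.22764279e-04, -9.99998147e-01, -1.91224420e-03]]), 'force': array([ 0.42190288, -0.54320386,  0.32533884]), 'wrist_torque': array([-0.01499738, -0.04114781,  0.02221044]), 'gripper_width': 1.0006024846943709}
side [ 0.02547345 -1.09141493  1.23635503] 45.07884403124285 274.9005981140449 207.34962788906276 -0.1581410021692632
top [0.43305095 0.05308937 1.37300083] 45.36805980127322 276.4436916068983 206.20723282987328 0.019311239102403715
wrist [ 0.29169712 -0.55737049  0.383755  ] 71.5986997143937 281.68491949327034 209.23080506563355 -0.03877218157221762
```

View pics/top.png

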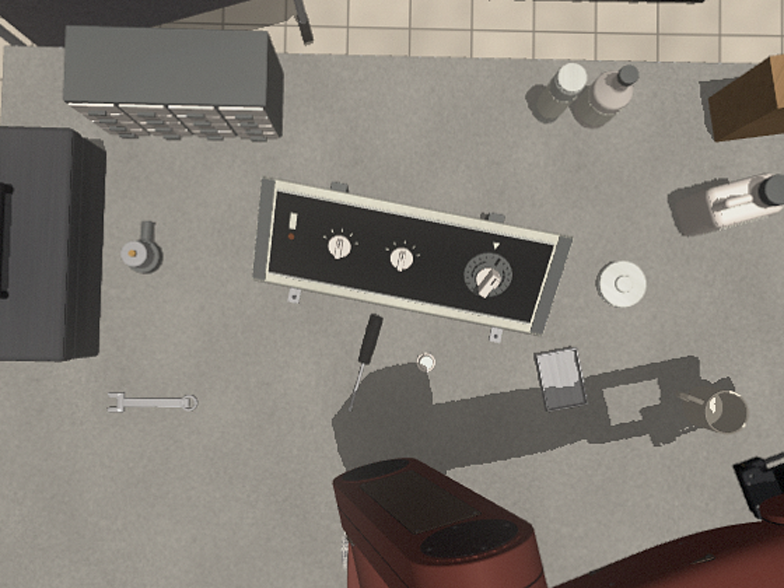

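View pics/a.png

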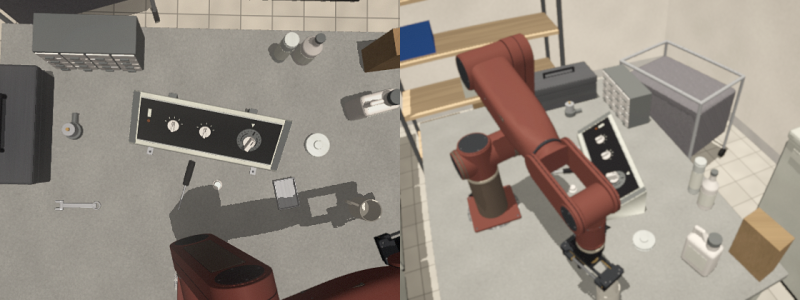

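The top view shows the console yawed; the dial is at about (348,196) of the original picture, with the knob bar pointing lower-left. Small knobs are at (242,176) and (287,185), and the tray at (400,270).

Run:
```python
from h import *
import pickle
cs=pickle.load(open("c0.pkl","rb")); c=cs["top"]
img=c["img"]; 
m=np.zeros(img.shape[:2],np.uint8)
poly=(np.array([[277,194],[556,238],[532,320],[272,270]])/1.4).astype(int)
cv2.fillPoly(m,[poly],1)
m&=(img.max(2)<45).astype(np.uint8)
P=np.array([pt(c,u,v,c["range_z"][v,u]) for v,u in zip(*np.nonzero(m)) if c["range_z"][v,u]>0])
for _ in range(4):
    o=np.median(P,0) if _==0 else P.mean(0); n=np.linalg.svd(P-o,full_matrices=False)[2][2]; n*=np.sign(n[2]); d=(P-o)@n; P=P[abs(d)<max(.002,2*d.std())]
print(len(P),"n",n,"tilt",np.degrees(np.arccos(n[2])),"yaw",np.degrees(np.arctan2(-n[1],-n[0])),"std",d.std(),"o",o)
rect=cv2.minAreaRect(np.argwhere(m)[:,::-1].astype(np.float32)); print(rect)
# white top/bottom edges world
for u,v in [(277,184),(560,237),(268,281),(530,331),(277,194),(556,238)]: print(u,v,pt(c,u/1.4,v/1.4))
save(c,"dial.png",(305,155,395,235),8)
np.savez("plane.npz",n=n,o=o)
```

```text
591 n [-0.49174772  0.08120266  0.86694308] tilt 29.894673913501745 yaw -9.376677152726534 std 0.0014182809242332438 o [ 0.54246074 -0.10011608  0.09882982]
((290.90576171875, 183.00732421875), (199.6492919921875, 55.08718490600586), 11.08257007598877)
277 184 [0.6755329  0.23542575 0.14075422]
560 237 [ 0.59182903 -0.26498669  0.14205871]
268 281 [0.50964095 0.26183625 0.04385306]
530 331 [ 0.42484151 -0.23421508  0.04672643]
277 194 [0.658994   0.23593862 0.13415543]
556 238 [ 0.58993512 -0.25798088  0.14191935]
```

View pics/dial.png

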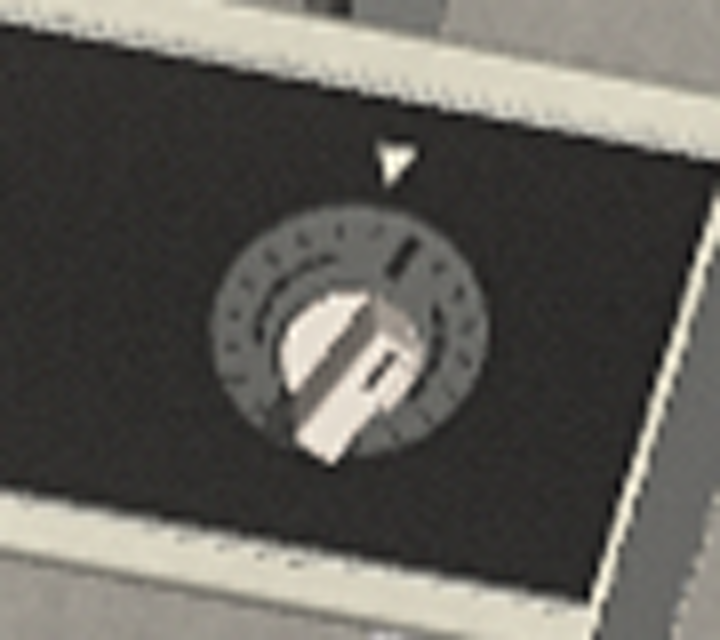

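```bash
cat >> h.py <<'E'
yaw=np.radians(-9.45)
cX=np.array([np.cos(yaw),np.sin(yaw),0]); cY=np.array([-np.sin(yaw),np.cos(yaw),0]); cZ=np.array([0,0,1.])
N=-.5*cX+np.sqrt(.75)*cZ; U=np.sqrt(.75)*cX+.5*cZ   # axis, upslope
def onplane(c,u,v,p0):
    d=dirw(c,u,v); q=campos(c); return q+d*((p0-q)@N)/(d@N)
def todisc(c,u,v,D,h):
    x=onplane(c,u,v,D+h*N)-D; return np.array([x@U,-x@cY])*1000   # mm: up, right(clockwise side)
E
python3 - <<'E'
from h import *
import pickle
c=pickle.load(open("c0.pkl","rb"))["top"]
pl=np.load("plane.npz"); o=pl["o"]
cr=lambda a,b:((a+.5)/8-.5+305,(b+.5)/8-.5+155)
D=onplane(c,*cr(350,332),o+.0065*N)-.0065*N
print("D",D,"grip",D+.042*N,"N",N,"U",U)
for nm,(a,b),h in [("mark",(413,238),.0065),("mark in",(393,275),.0065),("L",(210,330),.0065),("R",(490,330),.0065),("T",(350,203),.0065),("B",(350,460),.0065),("idx",(390,185),0),("bar1",(300,430),.052),("bar2",(332,464),.052),("b3",(420,362),.052),("b4",(378,318),.052)]:
    x=todisc(c,*cr(a,b),D,h); print(nm,x.round(1),np.degrees(np.arctan2(x[1],x[0])).round(1))
s=get_state(); w=pickle.load(open("c0.pkl","rb"))["wrist"]
R=s["eef_rot"]; print("cam in tool",R.T@(campos(w)-s["ee_pos"])); print("cam axis in tool",R.T@np.array(w["R"]).T)
d=D+.042*N+[0,0,.12]-s["ee_pos"]; print("delta tool mm",R.T@d*1000)
E
```

```text
D [ 0.52928403 -0.14506291  0.09558615] grip [ 0.50856902 -0.14161499  0.13195922] N [-0.49321463  0.08209342  0.8660254 ] U [ 0.8542728  -0.14218998  0.5       ]
mark [35.8 11.7] 18.1
mark in [22.1  8.6] 21.3
L [ -8.3 -43.4] -100.8
R [ 9.6 42.8] 77.4
T [ 43.5 -10.2] -13.2
B [-44.5  10.4] 166.8
idx [49.3  1.5] 1.8
bar1 [-15.1 -14.4] -136.5
bar2 [-24.6  -2.1] -175.1
b3 [15.1 16.1] 46.8
b4 [27.   0.2] 0.4
cam in tool [-0.0704939  -0.14508917  0.00035935]
cam axis in tool [[-3.44514663e-04  9.65239641e-01  2.61366252e-01]
 [-3.16416322e-04 -2.61366359e-01  9.65239621e-01]
 [ 9.99999891e-01  2.49838655e-04  3.95462120e-04]]
delta tool mm [-422.94547631  -12.74789685 -308.70352852]
```

The mark is about 1 click cw of the index and the bar about 21.7° cw. I'll move above the knob, then turn the tool in line with the bar.

```bash
python3 -m creep '[{"x":-42,"y":-2,"z":-31},{"x":-42,"y":-2,"z":-31},{"x":-42,"y":-2,"z":-31},{"x":-42,"y":-2,"z":-31},{"x":-42,"y":-2,"z":-31},{"x":-42,"y":-2,"z":-31},{"x":-42,"y":-1,"z":-31},{"x":-42,"y":0,"z":-31}]'
python3 -m creep '[{"x":-42,"z":-30},{"x":-42,"z":-30},{"spin":-0.18},{"spin":-0.18},{"spin":-0.18},{"spin":-0.18},{"spin":-0.18},{"spin":-0.18}]'
python3 -m creep '[{"spin":-0.18},{"spin":-0.18},{"spin":-0.18},{"spin":-0.18},{"spin":-0.18},{"spin":-0.18},{}]'
python3 - <<'E'
from h import *
import pickle
s=get_state(); print(s["ee_pos"],s["eef_rot"].round(3),s["qpos"].round(1))
c={n:read_camera(n) for n in ("wrist","side","top")}; pickle.dump((s,c),open("c1.pkl","wb"))
save(c["wrist"],"w1.png",k=1.4)
E
```

```text
[ 0.22578633 -0.58229642  0.2386521 ] [[-0.932 -0.     0.361]
 [-0.361  0.002 -0.932]
 [-0.    -1.    -0.002]] [-76.   12.7  87.5   0.   79.9  -7.2]validation failed for argument at $[0]...
validation failed for argument at $[0]...
validation failed for argument at $[0]...
```

View pics/w1.png

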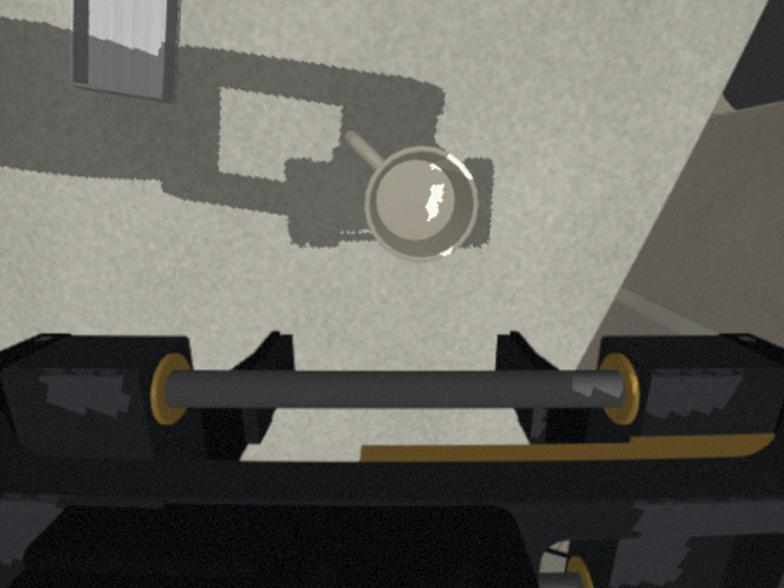

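The move was refused because every row needs all four keys. The wrist picture shows the fingers along its lower edge, with picture-up = tool -x. I'll resend the rows in full.

```bash
python3 -m creep '[{"x":-42,"y":-2,"z":-31,"spin":0},{"x":-42,"y":-2,"z":-31,"spin":0},{"x":-42,"y":-2,"z":-31,"spin":0},{"x":-42,"y":-2,"z":-31,"spin":0},{"x":-42,"y":-2,"z":-31,"spin":0},{"x":-42,"y":-2,"z":-31,"spin":0},{"x":-42,"y":-1,"z":-31,"spin":0},{"x":-42,"y":0,"z":-31,"spin":0}]'
python3 -m creep '[{"x":-42,"y":0,"z":-30,"spin":0},{"x":-42,"y":0,"z":-30,"spin":0},{"x":0,"y":0,"z":0,"spin":-0.18},{"x":0,"y":0,"z":0,"spin":-0.18},{"x":0,"y":0,"z":0,"spin":-0.18},{"x":0,"y":0,"z":0,"spin":-0.18},{"x":0,"y":0,"z":0,"spin":-0.18},{"x":0,"y":0,"z":0,"spin":-0.18}]'
python3 -m creep '[{"x":0,"y":0,"z":0,"spin":-0.18},{"x":0,"y":0,"z":0,"spin":-0.18},{"x":0,"y":0,"z":0,"spin":-0.18},{"x":0,"y":0,"z":0,"spin":-0.18},{"x":0,"y":0,"z":0,"spin":-0.18},{"x":0,"y":0,"z":0,"spin":-0.18},{"x":0,"y":0,"z":0,"spin":0}]'
python3 - <<'E'
from h import *
import pickle
s=get_state(); print(s["ee_pos"],s["eef_rot"].round(3),s["qpos"].round(1))
c={n:read_camera(n) for n in ("wrist","side","top")}; pickle.dump((s,c),open("c1.pkl","wb"))
save(c["wrist"],"w2.png",k=1.4)
D=np.array([0.52928403,-0.14506291,0.09558615])
for n in c: print(n,proj(c[n],D),proj(c[n],D+.042*N))
E
```

```text
time: 1.3
ee_pos: [0.4503, -0.2286, 0.2529]
eef_rot: [[-0.932, 0.001, 0.361], [-0.361, -0.001, -0.932], [-0.001, -1.0, 0.001]]
force: [0.6, -0.2, -0.3]
gripper_width: 1.0
time: 2.3
ee_pos: [0.5061, -0.1437, 0.2525]
eef_rot: [[-0.115, -0.0, 0.993], [-0.993, -0.0, -0.115], [0.0, -1.0, -0.0]]
force: [0.5, 0.4, -1.3]
gripper_width: 1.001
time: 3.18
ee_pos: [0.5061, -0.1437, 0.2525]
eef_rot: [[0.818, -0.0, 0.576], [-0.576, 0.0, 0.818], [-0.0, -1.0, 0.0]]
force: [0.4, 0.6, -0.7]
gripper_width: 1.001
[ 0.50613372 -0.14374671  0.25253106] [[ 0.818 -0.     0.576]
 [-0.576  0.     0.818]
 [-0.    -1.     0.   ]] [-24.4  -1.5 101.2   0.   80.3 -79.3]
wrist [293.87415847 217.36856262] [286.04725059 209.36738269]
side [303.6190421  251.32420153] [297.35730541 244.37324301]
top [348.19222891 194.9678455 ] [348.98933985 202.22048906]
```

View pics/w2.png

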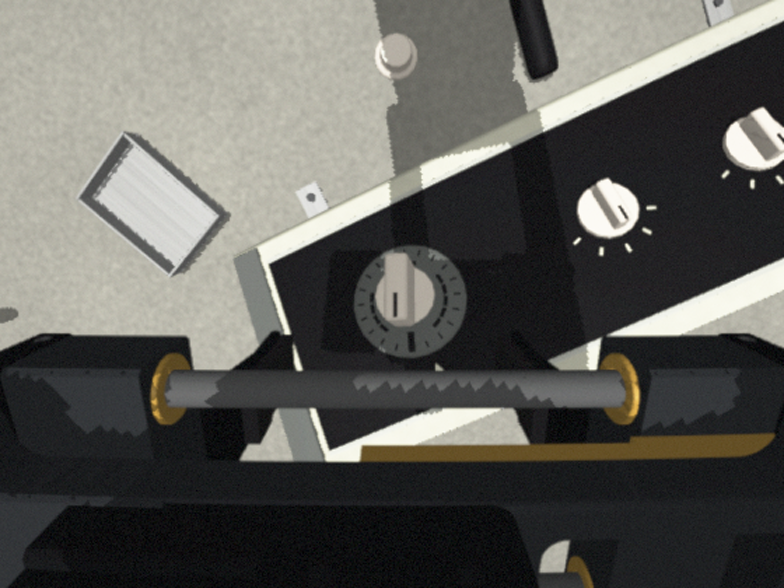

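The wrist picture shows the dial disc centred near (410,302), the long mark at (411,343) and the bar upright in the picture, so parallel to tool x (bar top about (398,290)). Next I triangulate with the top view.

```bash
cat > m.py <<'E'
from h import *
import pickle
s,cc=pickle.load(open("c1.pkl","rb")); w=cc["wrist"]; t=pickle.load(open("c0.pkl","rb"))["top"]
cr=lambda a,b:((a+.5)/8-.5+305,(b+.5)/8-.5+155)
W=lambda a,b:((a+.5)/1.4-.5,(b+.5)/1.4-.5)
def tri(a,b):
    A=np.zeros((3,3));y=np.zeros(3)
    for c,p in((t,a),(w,b)):
        d=dirw(c,*p);M=np.eye(3)-np.outer(d,d);A+=M;y+=M@campos(c)
    X=np.linalg.solve(A,y); return X,[ (proj(c,X)-p).round(1) for c,p in((t,a),(w,b))]
print("disc centre", tri(cr(350,332),W(410.5,301.5)))
print("mark end", tri(cr(413,238),W(411,351)))
X,e=tri(cr(350,332),W(410.5,301.5)); D=X-.0065*N; print("D",D)
for (a,b),h in [((411,351),.0065),((411,335),.0065),((354,302),.0065),((467,302),.0065),((411,245),.0065),((411,358),.0065),((385,254),.052),((411,254),.052),((390,325),.052),((415,325),.052)]:
    x=todisc(w,*W(a,b),D,h); print((a,b),x.round(1),np.degrees(np.arctan2(x[1],x[0])).round(1))
# depth check: disc ring pixels
q=[pt(w,*W(411+50*np.cos(k),302+50*np.sin(k))) for k in np.arange(0,6.28,.4)]
print("ring mean normal dist to D:",np.median([(x-D)@N for x in q])*1000)
E
python3 m.py
python3 - <<'E'
import sys; sys.path.insert(0,'.')
from h import *
import pickle
s,cc=pickle.load(open("c1.pkl","rb"))
save(cc["wrist"],"w3.png",(243,168,343,263),6)
E
```

```text
disc centre (array([ 0.52628007, -0.1445872 ,  0.09772345]), [array([-0.2,  0. ]), array([-0.3,  0.3])])
mark end (array([ 0.55542163, -0.16344816,  0.11057549]), [array([0.3, 0. ]), array([ 0.7, -0.4])])
D [ 0.52948597 -0.14512081  0.09209428]
(411, 351) [34.7 14. ] 21.9
(411, 335) [23.7  9.3] 21.4
(354, 302) [-19.   40.9] 114.9
(467, 302) [ 18.3 -39.1] -64.9
(411, 245) [-41.8 -18.7] -155.9
(411, 358) [39.5 16. ] 22.1
(385, 254) [-26.3  -1.5] -176.7
(411, 254) [-18.3 -17.6] -136.1
(390, 325) [19.9 13.9] 34.8
(415, 325) [26.7 -1.2] -2.5
ring mean normal dist to D: 9.85484770505432
```

View pics/w3.png

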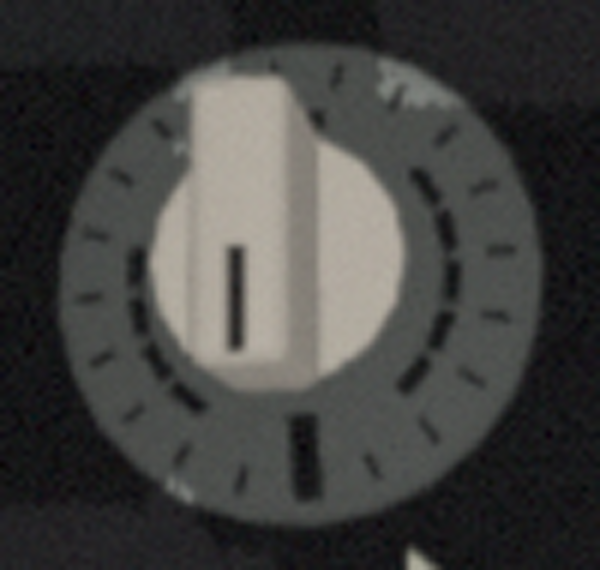

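Enlarged wrist crop: bar top face corners about (190,78),(282,75),(195,360),(287,360); mark end (309,500), dial centre about (302,283).

Run:
```python
from h import *
import pickle
s,cc=pickle.load(open("c1.pkl","rb")); w=cc["wrist"]
Z=lambda a,b:((a+.5)/6-.5+243,(b+.5)/6-.5+168)
for D in (np.array([.529,-.1448,.094]),):
    x0=todisc(w,*Z(302,283),D,.0065); print("disc c",x0)
    q=[todisc(w,*Z(*p),D,.052) for p in((190,78),(282,75),(195,360),(287,360))]; q=np.array(q)
    print(q.round(1),"ctr",q.mean(0)); b=q[2:].mean(0)-q[:2].mean(0); print("len",np.linalg.norm(b),"ang",np.degrees(np.arctan2(b[1],b[0])))
    m=todisc(w,*Z(309,500),D,.0065)-x0; print("mark",m,np.degrees(np.arctan2(m[1],m[0])))
    ix=todisc(w,*Z(408,550),D,0); print("idx",ix,np.degrees(np.arctan2(ix[1],ix[0])))
    T=D+.042*N+[0,0,.009]; R=s["eef_rot"]; print("go",(R.T@(T-s["ee_pos"])*1000).round(1))
    print("N in tool",(R.T@N).round(3))
    a=np.radians(21.7); h=np.cos(a)*U-np.sin(a)*cY; print("bar heading",np.degrees(np.arctan2(h[1],h[0])),"tool x heading",np.degrees(np.arctan2(R[1,0],R[0,0])))
```

```text
disc c [-0.68940693 -0.44045545]
[[-26.9  -1.2]
 [-20.8 -14.6]
 [ 14.8  15.1]
 [ 20.7   2.2]] ctr [-3.02821738  0.36590552]
len 44.78266698545489 ang 21.63485733582309
mark [35.78697263 13.90756649] 21.23716812817596
idx [49.16223954  1.71224966] 1.994722792766423
go [  0.4 113.2   3.2]
N in tool [-0.451 -0.866 -0.217]
bar heading -34.12930870266371 tool x heading -35.14833637567373
```

```bash
python3 -m creep '[{"x":-1,"y":40,"z":3,"spin":-0.018},{"x":0,"y":35,"z":0,"spin":0},{"x":0,"y":20,"z":0,"spin":0},{"x":0,"y":10,"z":0,"spin":0},{"x":0,"y":8,"z":0,"spin":0},{"x":0,"y":0,"z":0,"spin":0}]' 40
python3 - <<'E'
from h import *
import pickle
s=get_state(); print(s["ee_pos"],s["force"],s["wrist_torque"])
c={n:read_camera(n) for n in ("wrist","side","top")}; pickle.dump((s,c),open("c2.pkl","wb"))
D=np.array([.529,-.1448,.094])
for n in c: print(n,proj(c[n],D))
a=cv2.resize(c["wrist"]["img"],(448,336)); u,v=proj(c["side"],D).astype(int)
b=cv2.resize(c["side"]["img"][v-48:v+48,u-50:u+50],(350,336),interpolation=cv2.INTER_CUBIC)
cv2.imwrite("pics/g1.png",np.hstack([a,b])[:,:,::-1])
E
```

```text
time: 4.08
ee_pos: [0.5072, -0.1408, 0.1396]
eef_rot: [[0.829, 0.0, 0.56], [-0.56, 0.0, 0.829], [0.0, -1.0, 0.0]]
force: [0.2, 0.6, 0.6]
gripper_width: 0.479
[ 0.50717739 -0.1407755   0.13963488] [0.15156631 0.58775033 0.62217946] [ 0.05899249 -0.18840846 -0.00762699]
wrist [295.5056569 263.3282073]
side [303.48210639 251.64707232]
top [347.99141938 195.12138676]
```

View pics/g1.png

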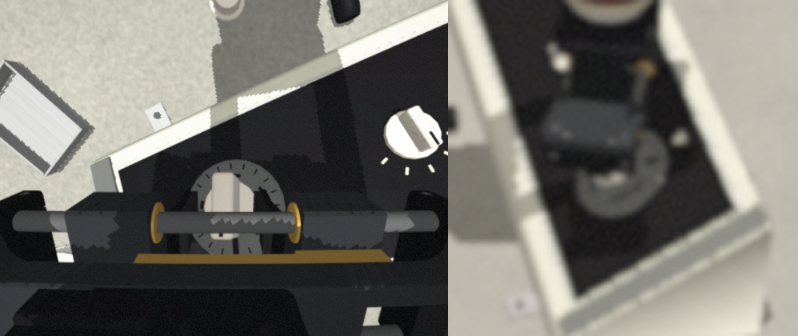

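The jaws straddle the bar (bar at about (228,195) between fingers at 160 and 293 in the left picture). The side camera can see the dial's right-hand part. Closing now.

```bash
python3 -m creep '[{"x":0,"y":0,"z":0,"spin":0},{"x":0,"y":0,"z":0,"spin":0},{"x":0,"y":0,"z":0,"spin":0},{"x":0,"y":0,"z":0,"spin":0}]' 0
cat > st.py <<'E'
from h import *
import sys,pickle
s=get_state(); f=s["force"]; R=s["eef_rot"]
print("t",round(s["time"],2),"pos",s["ee_pos"].round(4),"F.N",(f@N).round(1),"F.U",(f@U).round(1),"F.left",(f@cY).round(1),"Mn",(s["wrist_torque"]@N).round(2),"Mz",s["wrist_torque"][2].round(2),"w",(s["gripper_width"]*87).round(1),"N tool",(R.T@N).round(3),"q6",s["qpos"][5].round(1),"heading",np.degrees(np.arctan2(R[1,0],R[0,0])).round(1))
E
python3 st.py
```

```text
time: 4.72
ee_pos: [0.5072, -0.1409, 0.1398]
eef_rot: [[0.829, 0.0, 0.559], [-0.559, -0.0, 0.829], [0.0, -1.0, -0.0]]
force: [-0.4, -0.9, 1.1]
gripper_width: 0.21Traceback (most recent call last):
  File "st.py", line 4, in <module>
    print("t",round(s["time"],2),"pos",s["ee_pos"].round(4),"F.N",(f@N).round(1),"F.U",(f@U).round(1),"F.left",(f@cY).round(1),"Mn",(s["wrist_torque"]@N).round(2),"Mz",s["wrist_torque"][2].round(2),"w",(s["gripper_width"]*87).round(1),"N tool",(R.T@N).round(3),"q6",s["qpos"][5].round(1),"heading",np.degrees(np.arctan2(R[1,0],R[0,0])).round(1))
                                                                                                                                                                                                          ^^^^^^^^^^^^^^^^^^^^^^^^^^^^^
AttributeError: 'float' object has no attribute 'round'
```

```bash
sed -i 's/(s\["gripper_width"\]\*87).round(1)/round(s["gripper_width"]*87,1)/' st.py
python3 -m creep '[{"x":0.45,"y":0.87,"z":0.21,"spin":0},{"x":0.45,"y":0.87,"z":0.21,"spin":0},{"x":0,"y":0,"z":0,"spin":0}]' >/dev/null; python3 st.py
python3 -m creep '[{"x":0.45,"y":0.87,"z":0.21,"spin":0},{"x":0.45,"y":0.87,"z":0.21,"spin":0},{"x":0,"y":0,"z":0,"spin":0}]' >/dev/null; python3 st.py
```

```text
t 5.1 pos [ 0.5082 -0.141   0.1378] F.N 2.3 F.U 0.8 F.left -1.4 Mn 0.06 Mz 0.1 w 18.2 N tool [-0.454 -0.866 -0.208] q6 -80.1 heading -34.0
t 5.47 pos [ 0.5093 -0.1412  0.1358] F.N -1.1 F.U 1.9 F.left -2.7 Mn 0.16 Mz 0.14 w 18.4 N tool [-0.454 -0.866 -0.208] q6 -80.0 heading -34.0
```

```bash
for i in 1; do python3 -m creep '[{"x":0.45,"y":0.87,"z":0.21,"spin":0},{"x":0.45,"y":0.87,"z":0.21,"spin":0},{"x":0,"y":0,"z":0,"spin":0}]' >/dev/null; python3 st.py; done
python3 -m creep '[{"x":0.3,"y":0.58,"z":0.14,"spin":0},{"x":0,"y":0,"z":0,"spin":0}]' >/dev/null; python3 st.py
```

```text
t 5.85 pos [ 0.5103 -0.1413  0.1342] F.N -2.8 F.U 2.7 F.left -1.9 Mn 0.22 Mz 0.16 w 18.3 N tool [-0.454 -0.866 -0.208] q6 -80.0 heading -34.0
t 6.1 pos [ 0.5105 -0.1413  0.1337] F.N -3.3 F.U 1.8 F.left -2.4 Mn 0.2 Mz 0.1 w 18.0 N tool [-0.454 -0.866 -0.208] q6 -80.0 heading -34.0
```

```bash
for i in 1; do python3 -m creep '[{"x":0.3,"y":0.58,"z":0.14,"spin":0},{"x":0,"y":0,"z":0,"spin":0}]' >/dev/null; python3 st.py; done
python3 -m creep '[{"x":0.22,"y":0.43,"z":0.1,"spin":0},{"x":0,"y":0,"z":0,"spin":0}]' >/dev/null; python3 st.py
```

```text
t 6.35 pos [ 0.5108 -0.1414  0.1331] F.N -4.3 F.U 2.2 F.left -3.4 Mn 0.22 Mz 0.11 w 18.0 N tool [-0.454 -0.866 -0.208] q6 -80.0 heading -34.0
t 6.6 pos [ 0.5111 -0.1414  0.1327] F.N -4.5 F.U 2.2 F.left -2.9 Mn 0.22 Mz 0.11 w 17.9 N tool [-0.454 -0.866 -0.208] q6 -80.0 heading -34.0
```

```bash
python3 -m creep '[{"x":0.22,"y":0.43,"z":0.1,"spin":0},{"x":0,"y":0,"z":0,"spin":0}]' >/dev/null; python3 st.py
python3 -m creep '[{"x":0.22,"y":0.43,"z":0.1,"spin":0},{"x":0,"y":0,"z":0,"spin":0}]' >/dev/null; python3 st.py
```

```text
t 6.85 pos [ 0.5114 -0.1414  0.1322] F.N -6.3 F.U 1.9 F.left -2.1 Mn 0.24 Mz 0.16 w 17.9 N tool [-0.454 -0.866 -0.208] q6 -80.0 heading -34.0
t 7.1 pos [ 0.5117 -0.1414  0.1316] F.N -7.4 F.U 2.7 F.left -2.7 Mn 0.22 Mz 0.16 w 18.0 N tool [-0.454 -0.866 -0.208] q6 -80.0 heading -34.0
```

```bash
python3 -m creep '[{"x":0.22,"y":0.43,"z":0.1,"spin":0},{"x":0,"y":0,"z":0,"spin":0}]' >/dev/null; python3 st.py
python3 -m creep '[{"x":0.13,"y":0.26,"z":0.06,"spin":0},{"x":0,"y":0,"z":0,"spin":0}]' >/dev/null; python3 st.py
```

```text
t 7.35 pos [ 0.5119 -0.1415  0.1313] F.N -6.5 F.U 3.2 F.left -3.3 Mn 0.23 Mz 0.19 w 17.9 N tool [-0.454 -0.866 -0.208] q6 -80.0 heading -34.0
t 7.6 pos [ 0.512  -0.1415  0.1312] F.N -4.4 F.U 2.2 F.left -2.7 Mn 0.2 Mz 0.18 w 17.9 N tool [-0.454 -0.866 -0.208] q6 -79.9 heading -34.0
```

The force has turned, so the knob is on its stop. I press a little more, to where the whole spring force (plus 1–2 N) sits on the stop.

```bash
python3 -m creep '[{"x":0.13,"y":0.26,"z":0.06,"spin":0},{"x":0,"y":0,"z":0,"spin":0}]' >/dev/null; python3 st.py
python3 -m creep '[{"x":0.13,"y":0.26,"z":0.06,"spin":0},{"x":0,"y":0,"z":0,"spin":0},{"x":0,"y":0,"z":0,"spin":0}]' >/dev/null; python3 st.py
python3 - <<'E'
from h import *
import pickle
s=get_state()
c={n:read_camera(n) for n in ("wrist","side")}; pickle.dump((s,c),open("c3.pkl","wb"))
a=cv2.resize(c["wrist"]["img"][210:340,190:390],(520,338),interpolation=cv2.INTER_CUBIC); u,v=304,248
b=cv2.resize(c["side"]["img"][v-30:v+30,u-25:u+25],(280,338),interpolation=cv2.INTER_CUBIC)
cv2.imwrite("pics/g2.png",np.hstack([a,b])[:,:,::-1])
E
```

```text
t 7.85 pos [ 0.512  -0.1415  0.1311] F.N -2.6 F.U 3.0 F.left -3.5 Mn 0.2 Mz 0.16 w 18.3 N tool [-0.455 -0.866 -0.208] q6 -79.9 heading -34.0
t 8.22 pos [ 0.5121 -0.1415  0.1309] F.N 1.2 F.U 3.4 F.left -2.5 Mn 0.2 Mz 0.2 w 17.9 N tool [-0.455 -0.866 -0.208] q6 -79.9 heading -34.0
```

View pics/g2.png

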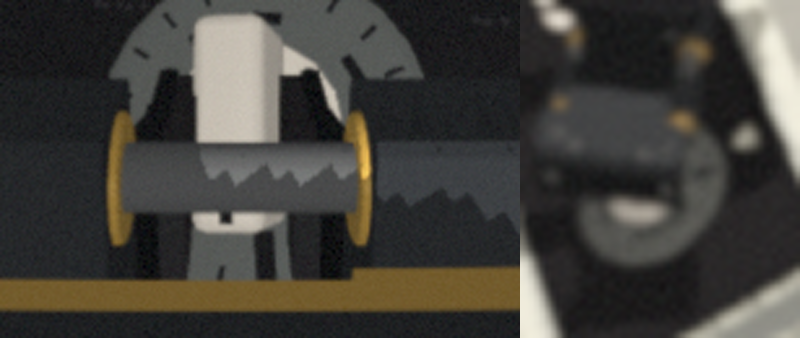

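The knob is home. In the picture, the long mark (265,255) still stands beside the knob line (226,217), so the dial is unmoved. Now I turn clockwise in steps, watching the torque and the unwrapped dial ring.

```bash
cat > dial.py <<'E'
from h import *
import sys,pickle
D=np.array([.529,-.1448,.094])
def strip(c):
    a=np.radians(np.arange(-180,180,1.)); r=np.linspace(.022,.042,20); out=np.zeros((20,360),np.float32); mp=np.zeros((20,360,2),np.float32)
    for i,rr in enumerate(r):
        for j,t in enumerate(a): mp[i,j]=proj(c,D+.0065*N+rr*(np.cos(t)*U-np.sin(t)*cY))
    return cv2.remap(c["img"],mp[...,0],mp[...,1],cv2.INTER_CUBIC)[::-1]
if __name__=="__main__":
    exec(open("st.py").read())
    c={n:read_camera(n) for n in ("wrist","side")}; S=[strip(c[n]) for n in c]
    pickle.dump((s,c),open(f"s_{s['time']:.2f}.pkl","wb"))
    for n,x in zip(c,S):
        g=x.mean(2); d=g[10:15].mean(0)  # radii ~.026-.031
        # ring-like grey: show tick band r .036-.041 and mid band r .030-.035, per 6 deg
        print(n," mid",' '.join(f"{int(v):02d}" for v in g[8:13].mean(0).reshape(60,6).min(1)))
E
python3 - <<'E'
from dial import *
s,c=pickle.load(open("c3.pkl","rb")); s1,c1=pickle.load(open("c1.pkl","rb"))
for n,x in (("w1",strip(c1["wrist"])),("w3",strip(c["wrist"])),("side3",strip(c["side"]))):
    print(n,' '.join(f"{int(v):02d}" for v in x.mean(2)[8:13].mean(0).reshape(60,6).min(1)))
E
python3 -m creep '[{"x":0,"y":0,"z":0,"spin":0.12},{"x":0,"y":0,"z":0,"spin":0.12},{"x":0,"y":0,"z":0,"spin":0}]' >/dev/null; python3 dial.py
python3 -m creep '[{"x":0,"y":0,"z":0,"spin":0.12},{"x":0,"y":0,"z":0,"spin":0}]' >/dev/null; python3 dial.py
```

```text
w1 167 168 153 121 52 55 74 74 75 73 75 63 62 68 70 70 75 73 78 78 68 78 79 67 74 80 69 65 78 78 64 78 54 19 24 76 71 72 76 76 70 68 62 60 57 52 50 48 48 47 45 49 79 87 94 98 101 116 163 166
w3 173 156 137 68 50 66 86 86 87 86 86 71 72 72 34 31 31 30 31 49 59 59 58 53 66 80 34 14 14 17 34 33 57 24 25 87 81 86 86 56 32 33 40 66 72 73 69 61 16 15 23 34 40 31 28 82 85 99 171 183
side3 78 77 64 45 28 21 21 23 26 37 45 53 60 65 69 71 68 68 68 68 68 70 69 66 65 64 67 76 80 80 79 72 61 61 66 75 80 86 84 81 79 77 76 75 76 78 76 75 74 74 72 73 77 83 86 85 84 80 77 77
t 8.7 pos [ 0.5121 -0.1411  0.131 ] F.N 4.4 F.U 2.3 F.left -0.7 Mn -0.01 Mz 0.37 w 19.3 N tool [-0.393 -0.866 -0.309] q6 -66.3 heading -47.7
wrist  mid 189 156 121 76 57 81 93 92 92 92 91 75 80 83 89 92 48 33 34 34 34 33 61 54 39 40 57 76 81 24 16 15 29 38 36 92 84 89 92 92 98 126 172 63 62 78 79 77 71 50 24 19 19 19 20 22 87 96 154 198
side  mid 71 64 49 33 24 21 20 23 30 43 53 64 70 71 64 63 69 88 106 104 84 66 63 65 73 79 79 81 82 81 78 72 63 62 67 76 80 84 87 86 82 77 73 73 76 76 75 74 74 74 74 75 79 85 86 85 84 79 74 73
t 9.05 pos [ 0.512  -0.1409  0.1311] F.N 6.5 F.U 2.0 F.left 1.0 Mn -0.09 Mz 0.38 w 19.9 N tool [-0.354 -0.866 -0.354] q6 -59.4 heading -54.6
wrist  mid 193 156 106 69 57 85 92 93 92 94 93 76 80 84 90 93 94 77 32 32 32 33 34 44 42 43 41 47 75 88 25 15 15 23 38 35 86 91 93 93 104 132 84 97 92 78 80 80 78 69 30 28 24 24 23 23 38 102 149 196
side  mid 60 48 38 34 36 41 32 27 28 34 40 51 66 82 98 110 106 95 73 55 54 60 70 75 78 79 79 80 81 81 81 73 64 63 68 76 80 83 88 96 107 99 84 77 77 76 75 73 73 74 74 74 78 84 84 84 83 79 73 66
```

```bash
sed -i 's/^    for n,x in zip(c,S):/    for n,x in list(zip(c,S))[1:]:/; s/print(n," mid",.*/q=g[8:13].mean(0).reshape(120,3).mean(1)[53:105]; print("side from -21 by 3:"," ".join(f"{int(v)}" for v in q))/' dial.py
python3 -m creep '[{"x":0,"y":0,"z":0,"spin":0.12},{"x":0,"y":0,"z":0,"spin":0}]' >/dev/null; python3 dial.py
python3 -m creep '[{"x":0,"y":0,"z":0,"spin":0.12},{"x":0,"y":0,"z":0,"spin":0}]' >/dev/null; python3 dial.py
```

```text
t 9.4 pos [ 0.5119 -0.141   0.1311] F.N 7.5 F.U 2.1 F.left -0.1 Mn -0.08 Mz 0.29 w 21.1 N tool [-0.309 -0.866 -0.394] q6 -52.5 heading -61.4
side from -21 by 3: 80 81 82 82 82 81 82 82 81 78 74 68 64 62 64 69 74 78 80 81 83 85 89 91 94 97 105 112 117 120 119 116 110 105 100 98 95 92 86 80 75 73 73 73 73 74 74 74 73 74 76 79
t 9.75 pos [ 0.5119 -0.141   0.1312] F.N 8.2 F.U 2.7 F.left 1.2 Mn -0.15 Mz 0.21 w 21.5 N tool [-0.259 -0.866 -0.428] q6 -45.6 heading -68.3
side from -21 by 3: 79 80 81 82 82 82 81 81 80 78 74 69 64 61 64 68 73 77 79 80 83 85 88 90 93 98 105 112 118 122 123 122 120 118 115 112 106 99 91 86 81 78 76 75 75 74 73 73 74 75 76 79
```

```bash
python3 -m creep '[{"x":-0.1,"y":-0.3,"z":-0.15,"spin":0.12},{"x":0,"y":0,"z":0,"spin":0}]' >/dev/null; python3 dial.py
python3 -m creep '[{"x":0,"y":0,"z":0,"spin":0.12},{"x":0,"y":0,"z":0,"spin":0}]' >/dev/null; python3 dial.py
python3 -m creep '[{"x":0,"y":0,"z":0,"spin":0.12},{"x":0,"y":0,"z":0,"spin":0}]' >/dev/null; python3 dial.py
```

```text
t 10.1 pos [ 0.5118 -0.1409  0.1315] F.N 7.7 F.U 2.3 F.left 0.8 Mn -0.13 Mz 0.23 w 21.9 N tool [-0.206 -0.866 -0.456] q6 -38.8 heading -75.2
side from -21 by 3: 81 81 81 82 82 82 82 81 80 78 75 69 64 61 63 68 72 76 79 80 82 84 88 90 94 97 104 112 118 121 123 123 122 122 122 123 121 120 113 108 103 100 95 91 85 81 77 75 74 75 77 79
t 10.45 pos [ 0.5119 -0.141   0.1317] F.N 8.8 F.U 2.7 F.left 0.5 Mn -0.1 Mz 0.2 w 21.7 N tool [-0.15  -0.866 -0.477] q6 -31.9 heading -82.1
side from -21 by 3: 81 81 82 82 82 82 82 82 80 78 74 68 63 60 62 67 73 78 81 81 83 85 88 90 94 98 106 112 118 122 124 123 122 121 122 125 126 127 124 120 116 113 109 107 102 95 88 82 79 77 78 79
t 10.8 pos [ 0.5119 -0.1411  0.1318] F.N 10.3 F.U 2.6 F.left 0.5 Mn -0.14 Mz 0.12 w 22.4 N tool [-0.092 -0.866 -0.492] q6 -25.0 heading -89.0
side from -21 by 3: 81 81 82 83 83 82 82 82 81 79 74 68 62 60 63 68 73 78 80 81 83 85 88 90 94 98 105 113 118 121 122 122 122 121 122 124 127 129 128 127 125 122 118 114 109 103 97 92 89 85 83 82
```

```bash
python3 -m creep '[{"x":0,"y":-0.45,"z":-0.25,"spin":0.12},{"x":0,"y":0,"z":0,"spin":0}]' >/dev/null; python3 dial.py
python3 -m creep '[{"x":0,"y":0,"z":0,"spin":0.12},{"x":0,"y":0,"z":0,"spin":0}]' >/dev/null; python3 dial.py
```

```text
t 11.15 pos [ 0.5118 -0.1411  0.1323] F.N 8.3 F.U 3.1 F.left 1.6 Mn -0.08 Mz 0.17 w 22.1 N tool [-0.032 -0.866 -0.499] q6 -18.1 heading -95.8
side from -21 by 3: 81 81 81 81 81 81 81 81 81 78 74 68 63 60 62 67 71 75 79 81 83 85 88 90 94 98 105 113 119 122 122 122 122 123 123 125 127 129 128 127 125 124 122 121 119 117 113 106 101 95 91 87
t 11.5 pos [ 0.5118 -0.1412  0.1324] F.N 10.0 F.U 2.3 F.left 0.9 Mn -0.04 Mz 0.2 w 21.5 N tool [ 0.028 -0.866 -0.499] q6 -11.3 heading -102.7
side from -21 by 3: 80 82 84 84 85 85 85 85 85 83 81 75 69 64 61 62 68 75 80 82 85 85 88 89 93 97 101 105 110 116 121 124 125 125 125 126 127 127 126 126 124 122 121 121 120 120 119 117 114 111 107 102
```

The dial has started to follow (dip moved from 18° to about 22°), with the knob at θ≈92°. I continue carefully and count the jumps.

```bash
python3 -m creep '[{"x":0,"y":-0.45,"z":-0.25,"spin":0.08},{"x":0,"y":0,"z":0,"spin":0}]' >/dev/null; python3 dial.py
python3 -m creep '[{"x":0,"y":0,"z":0,"spin":0.08},{"x":0,"y":0,"z":0,"spin":0}]' >/dev/null; python3 dial.py
python3 -m creep '[{"x":0,"y":0,"z":0,"spin":0.08},{"x":0,"y":0,"z":0,"spin":0}]' >/dev/null; python3 dial.py
```

```text
t 11.85 pos [ 0.5116 -0.1412  0.1327] F.N 8.2 F.U 3.4 F.left 1.4 Mn 0.16 Mz 0.34 w 22.2 N tool [ 0.068 -0.866 -0.495] q6 -6.7 heading -107.2
side from -21 by 3: 83 83 83 83 83 83 84 83 82 80 80 78 75 71 66 63 64 69 74 78 82 84 87 88 91 91 94 96 98 103 108 113 117 118 118 119 121 124 126 126 124 123 122 122 122 123 123 122 119 116 113 108
t 12.2 pos [ 0.5115 -0.1415  0.1329] F.N 10.2 F.U 3.4 F.left 0.2 Mn 0.02 Mz 0.09 w 22.0 N tool [ 0.108 -0.866 -0.488] q6 -2.1 heading -111.9
side from -21 by 3: 79 79 79 79 79 78 79 80 81 82 83 84 84 83 84 84 82 78 70 63 60 63 69 76 81 83 86 89 92 98 104 109 114 118 121 125 127 127 125 123 121 119 119 121 122 122 120 118 116 114 112 110
t 12.55 pos [ 0.5114 -0.1415  0.1329] F.N 8.8 F.U 2.8 F.left 1.0 Mn 0.0 Mz 0.09 w 21.7 N tool [ 0.146 -0.866 -0.478] q6 2.5 heading -116.4
side from -21 by 3: 82 82 81 80 79 78 78 80 82 83 83 83 82 82 84 84 81 77 69 63 60 62 68 76 83 84 85 86 90 94 96 98 101 107 113 120 124 126 125 123 121 120 120 120 120 120 119 118 116 114 112 110
```

```bash
python3 -m creep '[{"x":0.1,"y":-0.26,"z":-0.14,"spin":0.08},{"x":0,"y":0,"z":0,"spin":0}]' >/dev/null; python3 dial.py
python3 -m creep '[{"x":0,"y":0,"z":0,"spin":0.08},{"x":0,"y":0,"z":0,"spin":0}]' >/dev/null; python3 dial.py
python3 -m creep '[{"x":0,"y":0,"z":0,"spin":0.08},{"x":0,"y":0,"z":0,"spin":0}]' >/dev/null; python3 dial.py
```

```text
t 12.9 pos [ 0.5113 -0.1415  0.1331] F.N 9.8 F.U 2.2 F.left -0.3 Mn 0.16 Mz 0.2 w 21.6 N tool [ 0.184 -0.866 -0.465] q6 7.0 heading -121.0
side from -21 by 3: 79 79 79 80 81 82 82 81 82 83 84 85 85 85 85 83 82 81 76 70 65 63 64 69 76 80 81 82 83 86 89 92 94 94 95 98 104 110 115 117 118 118 119 120 121 121 119 117 116 114 114 112
t 13.25 pos [ 0.5111 -0.1416  0.1332] F.N 11.9 F.U 1.7 F.left -0.6 Mn 0.31 Mz 0.33 w 21.2 N tool [ 0.221 -0.866 -0.449] q6 11.6 heading -125.6
side from -21 by 3: 81 81 81 81 81 81 81 81 81 81 81 82 82 83 84 85 85 84 82 78 70 63 60 63 69 74 79 82 83 83 85 88 89 89 92 97 103 110 116 119 120 121 121 122 122 123 122 121 119 116 113 109
t 13.6 pos [ 0.5109 -0.1419  0.1332] F.N 11.8 F.U 1.9 F.left -1.2 Mn 0.07 Mz -0.07 w 20.3 N tool [ 0.257 -0.866 -0.43 ] q6 16.2 heading -130.2
side from -21 by 3: 76 78 80 80 79 78 78 78 79 79 79 79 81 82 83 83 84 84 83 81 80 81 81 80 74 65 59 60 66 74 81 84 85 86 86 88 89 90 90 91 95 102 109 114 118 120 120 119 117 114 112 110
```

Two clicks so far. I relieve the press and go on.

```bash
python3 -m creep '[{"x":0.15,"y":-0.5,"z":-0.25,"spin":0.08},{"x":0,"y":0,"z":0,"spin":0}]' >/dev/null; python3 dial.py
python3 -m creep '[{"x":0.06,"y":-0.2,"z":-0.1,"spin":0.08},{"x":0,"y":0,"z":0,"spin":0}]' >/dev/null; python3 dial.py
python3 -m creep '[{"x":0,"y":0,"z":0,"spin":0.08},{"x":0,"y":0,"z":0,"spin":0}]' >/dev/null; python3 dial.py
```

```text
t 13.95 pos [ 0.5107 -0.1419  0.1335] F.N 9.6 F.U 1.8 F.left -0.4 Mn 0.15 Mz 0.01 w 20.5 N tool [ 0.29  -0.866 -0.408] q6 20.8 heading -134.8
side from -21 by 3: 80 80 81 81 82 81 81 80 80 81 82 82 81 81 82 85 86 86 85 84 83 83 83 82 78 71 63 59 63 70 78 83 84 84 84 85 87 87 88 90 94 100 105 109 110 111 111 112 112 113 114 114
t 14.3 pos [ 0.5105 -0.1417  0.1336] F.N 9.3 F.U 0.8 F.left -0.7 Mn 0.35 Mz 0.26 w 19.8 N tool [ 0.322 -0.866 -0.384] q6 25.4 heading -139.3
side from -21 by 3: 79 79 80 80 81 82 81 80 79 80 80 81 81 80 80 79 81 83 84 85 85 84 84 85 83 77 70 63 60 64 71 78 83 85 84 84 85 85 86 86 85 86 87 89 91 92 94 96 100 104 107 107
t 14.65 pos [ 0.5102 -0.1416  0.1337] F.N 11.9 F.U 2.0 F.left -1.9 Mn 0.42 Mz 0.37 w 19.8 N tool [ 0.352 -0.865 -0.357] q6 29.9 heading -143.9
side from -21 by 3: 81 79 78 78 78 78 79 78 78 79 80 80 80 80 80 81 82 83 85 86 86 85 86 87 85 82 76 67 60 57 61 70 78 83 85 87 87 87 87 87 86 85 83 83 84 86 91 94 98 102 104 105
```

```bash
python3 -m creep '[{"x":0.13,"y":-0.35,"z":-0.14,"spin":0.06},{"x":0,"y":0,"z":0,"spin":0}]' >/dev/null; python3 dial.py
python3 -m creep '[{"x":0,"y":0,"z":0,"spin":0.06},{"x":0,"y":0,"z":0,"spin":0}]' >/dev/null; python3 dial.py
python3 -m creep '[{"x":0.06,"y":-0.2,"z":-0.08,"spin":0.06},{"x":0,"y":0,"z":0,"spin":0}]' >/dev/null; python3 dial.py
```

```text
t 15.0 pos [ 0.5098 -0.1421  0.1337] F.N 9.8 F.U 0.5 F.left -3.0 Mn 0.27 Mz -0.11 w 19.2 N tool [ 0.373 -0.865 -0.335] q6 33.4 heading -147.4
side from -21 by 3: 97 94 91 87 84 81 78 78 78 79 79 79 78 78 79 80 81 81 80 78 78 80 83 87 90 89 89 89 86 83 78 70 63 60 64 73 80 84 85 85 84 84 85 85 84 81 79 79 82 85 89 95
t 15.35 pos [ 0.5097 -0.1419  0.1337] F.N 10.0 F.U 1.3 F.left -2.7 Mn 0.21 Mz -0.11 w 19.0 N tool [ 0.393 -0.865 -0.312] q6 36.8 heading -150.8
side from -21 by 3: 110 107 102 96 90 85 81 79 78 77 78 77 76 77 78 79 79 78 78 77 78 80 83 86 90 91 93 94 93 87 80 72 64 61 66 74 80 83 85 86 85 85 85 83 82 81 80 79 79 80 83 88
t 15.7 pos [ 0.5096 -0.1418  0.1339] F.N 10.2 F.U 2.1 F.left -2.0 Mn 0.28 Mz -0.0 w 18.2 N tool [ 0.411 -0.865 -0.288] q6 40.3 heading -154.2
side from -21 by 3: 106 101 94 88 82 77 73 71 68 66 64 63 63 63 63 64 65 67 70 73 77 80 84 88 94 99 104 109 110 107 98 85 72 63 60 65 73 79 84 86 87 86 85 85 84 82 79 76 75 74 76 78
```

```bash
python3 -m creep '[{"x":0.1,"y":-0.2,"z":-0.07,"spin":0.06},{"x":0,"y":0,"z":0,"spin":0}]' >/dev/null; python3 dial.py
python3 -m creep '[{"x":0.1,"y":-0.2,"z":-0.07,"spin":0.06},{"x":0,"y":0,"z":0,"spin":0}]' >/dev/null; python3 dial.py
python3 -m creep '[{"x":0,"y":0,"z":0,"spin":0.06},{"x":0,"y":0,"z":0,"spin":0}]' >/dev/null; python3 dial.py
```

```text
t 16.05 pos [ 0.5094 -0.1417  0.134 ] F.N 10.2 F.U 0.3 F.left -2.1 Mn 0.35 Mz 0.11 w 18.5 N tool [ 0.427 -0.865 -0.263] q6 43.7 heading -157.7
side from -21 by 3: 71 67 63 58 54 49 45 41 39 36 33 30 28 28 29 31 34 37 42 46 53 59 70 78 90 99 107 110 112 112 108 99 88 77 67 65 71 79 83 85 85 85 85 84 83 81 80 78 76 74 73 71
t 16.4 pos [ 0.5093 -0.1415  0.1341] F.N 9.9 F.U 1.6 F.left -1.3 Mn 0.37 Mz 0.22 w 18.3 N tool [ 0.442 -0.865 -0.238] q6 47.1 heading -161.1
side from -21 by 3: 54 51 48 46 45 44 42 38 35 32 31 29 28 29 32 36 37 37 37 37 41 46 57 67 82 95 107 114 114 112 109 106 100 91 78 68 64 71 78 83 86 86 85 85 84 83 82 79 77 74 72 69
t 16.75 pos [ 0.5089 -0.1419  0.1339] F.N 9.2 F.U 0.6 F.left -2.3 Mn 0.26 Mz -0.14 w 17.6 N tool [ 0.457 -0.865 -0.21 ] q6 50.6 heading -164.6
side from -21 by 3: 69 68 66 64 61 59 55 50 46 42 39 35 32 29 28 28 30 34 36 39 44 50 59 66 76 85 98 109 117 122 122 120 115 110 104 98 87 76 65 61 63 69 76 80 83 84 84 85 85 83 81 78
```

Four clicks: the dip is at about 96°, in even 19–20° apparent steps from 18°. I back the knob off the dog by about 6°, relieve the press and check with a picture.

```bash
python3 -m creep '[{"x":0.4,"y":-0.7,"z":-0.2,"spin":-0.05},{"x":0,"y":0,"z":0,"spin":-0.05},{"x":0,"y":0,"z":0,"spin":0}]' >/dev/null; python3 dial.py
python3 - <<'E'
from h import *
import pickle,glob
s,c=pickle.load(open(sorted(glob.glob("s_*.pkl"),key=lambda f:float(f[2:-4]))[-1],"rb"))
a=cv2.resize(c["wrist"]["img"][190:340,170:400],(500,326),interpolation=cv2.INTER_CUBIC); u,v=304,248
b=cv2.resize(c["side"]["img"][v-28:v+28,u-25:u+25],(291,326),interpolation=cv2.INTER_CUBIC)
cv2.imwrite("pics/g3.png",np.hstack([a,b])[:,:,::-1])
E
```

```text
t 17.23 pos [ 0.5087 -0.1423  0.1343] F.N 4.8 F.U 0.6 F.left -4.7 Mn 0.44 Mz -0.22 w 17.8 N tool [ 0.433 -0.865 -0.254] q6 44.8 heading -158.8
side from -21 by 3: 61 58 55 51 46 41 38 37 35 32 29 28 29 31 32 32 32 31 33 36 42 49 60 71 83 94 105 113 117 117 115 110 103 95 89 85 79 72 64 60 62 68 77 82 85 87 87 87 86 84 81 78
```

View pics/g3.png

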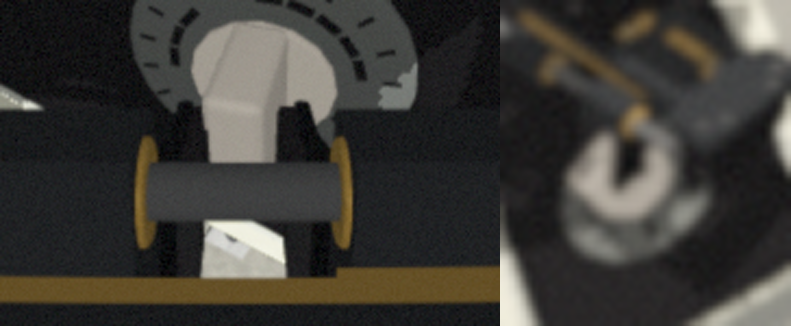

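The bar is still gripped and the dial holds its place. Now pulling along the axis.

```bash
for k in 1 2; do python3 -m creep '[{"x":0.43,"y":-0.87,"z":-0.25,"spin":0},{"x":0,"y":0,"z":0,"spin":0}]' >/dev/null; python3 dial.py; done
```

```text
t 17.57 pos [ 0.5085 -0.1422  0.1346] F.N -2.3 F.U 0.4 F.left -6.4 Mn 0.49 Mz -0.27 w 17.6 N tool [ 0.432 -0.865 -0.253] q6 44.8 heading -158.9
side from -21 by 3: 58 54 51 47 44 41 38 35 33 30 28 27 28 29 30 30 31 32 33 36 44 52 63 72 84 94 104 111 116 117 113 108 103 96 89 84 78 71 64 60 63 68 76 81 85 87 87 86 84 83 81 78
t 17.93 pos [ 0.5082 -0.142   0.135 ] F.N -5.0 F.U 0.6 F.left -5.5 Mn 0.52 Mz -0.2 w 18.0 N tool [ 0.432 -0.866 -0.253] q6 44.8 heading -158.9
side from -21 by 3: 55 51 48 46 42 39 36 34 31 29 28 29 30 31 31 31 31 32 32 33 40 48 61 71 84 94 104 112 117 117 114 110 105 98 91 86 79 71 64 59 60 66 75 81 84 86 86 86 85 83 81 79
```

```bash
python3 -m creep '[{"x":0.43,"y":-0.87,"z":-0.25,"spin":0},{"x":0.43,"y":-0.87,"z":-0.25,"spin":0},{"x":0,"y":0,"z":0,"spin":0}]' >/dev/null; python3 st.py
python3 -m creep '[{"x":0.43,"y":-0.87,"z":-0.25,"spin":0},{"x":0.43,"y":-0.87,"z":-0.25,"spin":0},{"x":0,"y":0,"z":0,"spin":0}]' >/dev/null; python3 dial.py
```

```text
t 18.4 pos [ 0.5072 -0.1419  0.1368] F.N -4.2 F.U -0.2 F.left -6.2 Mn 0.48 Mz -0.24 w 17.8 N tool [ 0.432 -0.865 -0.253] q6 44.8 heading -158.8
t 18.77 pos [ 0.5061 -0.1417  0.1388] F.N -0.9 F.U -0.3 F.left -5.2 Mn 0.52 Mz -0.17 w 17.9 N tool [ 0.432 -0.865 -0.254] q6 44.7 heading -158.8
side from -21 by 3: 49 45 40 39 37 36 33 30 28 29 31 32 32 33 34 35 35 36 41 48 57 64 72 80 89 97 106 114 120 124 123 120 115 108 101 95 85 75 65 61 61 66 74 80 85 87 87 87 86 84 81 78
```

```bash
python3 -m creep '[{"x":0.43,"y":-0.87,"z":-0.25,"spin":0},{"x":0.43,"y":-0.87,"z":-0.25,"spin":0},{"x":0,"y":0,"z":0,"spin":0}]' >/dev/null; python3 st.py
python3 -m creep '[{"x":0.43,"y":-0.87,"z":-0.25,"spin":0},{"x":0,"y":0,"z":0,"spin":0}]' >/dev/null; python3 st.py
```

```text
t 19.25 pos [ 0.505  -0.1415  0.1408] F.N 1.3 F.U -0.3 F.left -5.0 Mn 0.49 Mz -0.21 w 17.7 N tool [ 0.433 -0.865 -0.254] q6 44.7 heading -158.8
t 19.5 pos [ 0.5044 -0.1414  0.1418] F.N 1.8 F.U 0.3 F.left -4.4 Mn 0.45 Mz -0.26 w 17.7 N tool [ 0.433 -0.865 -0.254] q6 44.7 heading -158.8
```

```bash
python3 -m creep '[{"x":0.22,"y":-0.43,"z":-0.12,"spin":0},{"x":0,"y":0,"z":0,"spin":0}]' >/dev/null; python3 st.py
python3 -m creep '[{"x":0.22,"y":-0.43,"z":-0.12,"spin":0},{"x":0,"y":0,"z":0,"spin":0}]' >/dev/null; python3 dial.py
```

```text
t 19.75 pos [ 0.5041 -0.1414  0.1423] F.N 3.4 F.U -0.8 F.left -5.0 Mn 0.48 Mz -0.17 w 17.7 N tool [ 0.433 -0.865 -0.254] q6 44.7 heading -158.8
t 20.0 pos [ 0.5039 -0.1413  0.1428] F.N 3.8 F.U 0.2 F.left -4.9 Mn 0.49 Mz -0.18 w 17.8 N tool [ 0.433 -0.865 -0.254] q6 44.7 heading -158.8
side from -21 by 3: 40 39 38 36 33 29 27 28 30 31 31 32 33 35 38 41 46 51 57 61 67 72 79 84 91 98 106 114 120 124 126 126 124 121 116 110 99 86 73 64 64 69 76 81 84 87 88 88 86 84 80 77
```

```bash
for k in 1 2; do python3 -m creep '[{"x":0.22,"y":-0.43,"z":-0.12,"spin":0},{"x":0,"y":0,"z":0,"spin":0}]' >/dev/null; python3 st.py; done
```

```text
t 20.35 pos [ 0.5036 -0.1413  0.1432] F.N 3.5 F.U 0.1 F.left -6.1 Mn 0.42 Mz -0.24 w 18.0 N tool [ 0.433 -0.865 -0.254] q6 44.7 heading -158.8
t 20.6 pos [ 0.5035 -0.1413  0.1434] F.N 1.8 F.U 1.2 F.left -4.6 Mn 0.42 Mz -0.25 w 17.6 N tool [ 0.433 -0.865 -0.254] q6 44.7 heading -158.8
```

```bash
for k in 1 2; do python3 -m creep '[{"x":0.22,"y":-0.43,"z":-0.12,"spin":0},{"x":0,"y":0,"z":0,"spin":0}]' >/dev/null; python3 st.py; done
```

```text
t 20.85 pos [ 0.5033 -0.1412  0.1436] F.N -1.3 F.U 0.1 F.left -4.9 Mn 0.44 Mz -0.24 w 18.0 N tool [ 0.432 -0.865 -0.254] q6 44.7 heading -158.8
t 21.1 pos [ 0.5033 -0.1412  0.1438] F.N -4.1 F.U 1.3 F.left -6.1 Mn 0.44 Mz -0.26 w 17.2 N tool [ 0.432 -0.865 -0.254] q6 44.7 heading -158.9
```

The knob is on the outer stop (force turned from +3.8 to -4 N). Opening, lifting off and checking.

```bash
python3 -m creep '[{"x":0,"y":0,"z":0,"spin":0},{"x":0,"y":0,"z":0,"spin":0},{"x":0,"y":0,"z":0,"spin":0},{"x":0,"y":0,"z":0,"spin":0},{"x":0,"y":-5,"z":0,"spin":0},{"x":0,"y":-20,"z":0,"spin":0},{"x":0,"y":-40,"z":0,"spin":0},{"x":0,"y":-45,"z":0,"spin":0}]' 40
python3 -m creep '[{"x":60,"y":-10,"z":0,"spin":0},{"x":60,"y":0,"z":0,"spin":0},{"x":60,"y":0,"z":0,"spin":0},{"x":0,"y":0,"z":0,"spin":0}]' 40
python3 - <<'E'
from h import *
import pickle
from dial import strip
s=get_state(); c={n:read_camera(n) for n in("top","wrist","side")}; pickle.dump((s,c),open("c9.pkl","wb"))
D=np.array([.529,-.1448,.094]); t=[]
for n,k in(("top",40),("side",30)):
    u,v=proj(c[n],D).astype(int); print(n,u,v); t.append(cv2.resize(c[n]["img"][v-k:v+k,u-k:u+k],(390,390),interpolation=cv2.INTER_CUBIC))
cv2.imwrite("pics/e1.png",np.hstack(t)[:,:,::-1])
E
```

```text
time: 22.1
ee_pos: [0.5035, -0.14, 0.2558]
eef_rot: [[-0.933, -0.001, 0.36], [-0.36, 0.001, -0.933], [0.001, -1.0, -0.001]]
force: [0.3, -0.3, -0.1]
gripper_width: 0.459
time: 22.6
ee_pos: [0.3335, -0.2062, 0.2654]
eef_rot: [[-0.935, 0.001, 0.355], [-0.355, -0.002, -0.935], [-0.0, -1.0, 0.002]]
force: [0.2, 0.9, -0.0]
gripper_width: 0.459
top 347 195
side 303 251
```

View pics/e1.png

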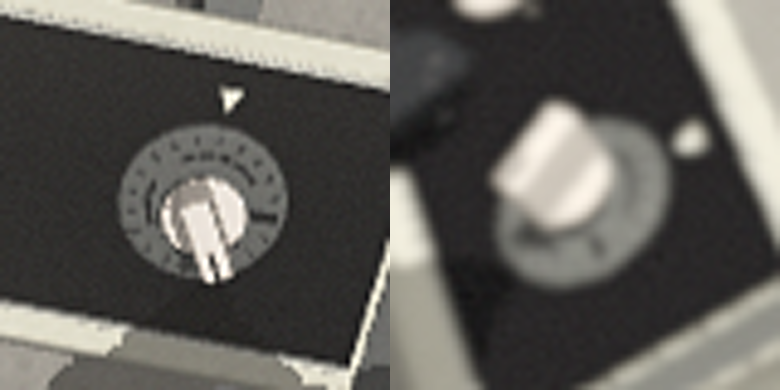

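The top crop (left) shows the long mark at about (276,217), right of the axis, with the bar pointing down. I'll compute the mark displacement and compare the knob height with the start.

Run:
```python
from h import *
import pickle
s,c=pickle.load(open("c9.pkl","rb")); c0=pickle.load(open("c0.pkl","rb"))
D=np.array([.529,-.1448,.094]); k=390/80
P=lambda a,b:((a+.5)/k-.5+307,(b+.5)/k-.5+155)
x=todisc(c["top"],*P(276,217),D,.0065); x0=todisc(c["top"],*P(203,201),D,.0065)
m=x-x0; print("mark",m,np.degrees(np.arctan2(m[1],m[0])),"moved",np.linalg.norm(m/np.linalg.norm(m)-np.array([35.8,12.5])/np.hypot(35.8,12.5))*40)
for n,cc in(("before",c0["top"]),("after",c["top"])):
    h=[]
    for v in range(185,215):
        for u in range(335,362):
            z=cc["range_z"][v,u]
            if z>0:
                X=pt(cc,u,v,z)-D; h.append(X@N*1000)
    h=np.array(h); print(n,"highest normal heights",np.percentile(h,[85,90,93,96,99]).round(1))
```

```text
mark [-1.34427287 39.05840933] 91.97117018908145 moved 47.43074305078353
before highest normal heights [45.  51.9 53.2 54.6 57. ]
after highest normal heights [43.9 52.1 53.1 54.5 56.6]
```

The mark moved 47.4 mm, to 92° (start about 20°), and the knob's height is the same as at the start, so it is out. Handing in.

```bash
python3 -c "
from plant import sign_off
print(sign_off())"
```

```text
the job is handed in; nothing more can be done
None
```

The job is handed in: I pushed the timer knob home, turned it until the dial had gone four clicks clockwise, then pulled it out until it snapped.

**How it went**
- **Push home:** I pushed along the dial's axis until the wrist force turned from the spring's pull to about +1 N on the stop. The dial had not moved.
- **Turn:** The knob took up about 70° of play before the dial followed. I counted four separate jumps of the mark in the side camera.
- **Pull out:** I backed the knob about 6° off the dial first, then pulled until it met the outer stop at about 4 N. I released it, and the arm is clear at 22.6 s of the 72 s.

**Last checks**
- **Dial:** In the top camera the mark moved from about 20° to 92° clockwise, which is 47.4 mm in a straight line. It now stands right of the axis.
- **Knob height:** The range picture gives about 53 mm above the fascia both before and after, so the knob is out again.
- **Forces:** While turning, I pressed along the axis with up to about 12 N. With up to 8 N more from the spring, that makes about 20 N on the stop, under the 30 N limit. That is from readings between moves, not continuous.
- **Not checked:** I never went near the small knobs or the loose parts, but I did not measure them again at the end.

**Disagreements**
- The first height estimates of the dial differed by about 3 mm between cameras. I used a value in between, and contact settled it.
- The side camera showed 19–20° per click instead of 18°, a viewing bias. The top view confirmed four clicks.
- The first set of moves was refused for rows with missing keys. Nothing moved, and I sent them again in full.

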